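# Put away the scraper and the sanding blocks

### The arm

A 6-joint arm with a two-finger parallel gripper is mounted at the origin on the work surface. World frame = base frame: x ahead of the robot, y to its left, z up, the work surface at z = 0. Lengths are in m, angles in degrees, forces in N, time in s.
With the tool pointing down it reaches from about 0.4 to 0.825 m from the base axis. Payload 7 kg.
Tool frame: the origin (TCP) lies between the finger pads; the fingertips stand 22 mm ahead of it and the grasp point (between the pads) lies 3 mm ahead of it; z points along the fingers, y is the line along which they close (so a half turn about z gives the same grasp; the last joint's range is limited). The gripper opens to 88 mm and grips with 3 to 60 N. Pads are 19 mm wide; open, the fingers measure 130 mm over their backs; the gripper's body (78 mm by 193 mm) begins 47 mm behind the grasp point.
Start: joints at [-54.941, 20.546, 0.682, 0, -70.136, -16.507], TCP at [0.215, -0.64, 0.249] pointing down, gripper open.
Joint ranges: [-176.03, 176.03], [-82.01, 121.73], [-58.28, 71.71], [-173.87, 95.51], [-174.79, -0.11], [-173.66, 173.66]. Speed limits (degrees/s): [136.94, 136.94, 172.46, 180, 180, 180].

### API

Orientations are given as [roll, pitch, yaw] about the fixed x, y, z axes, in that order (R = Rz(yaw) Ry(pitch) Rx(roll)).
In Python, from plant import ctrl gives the robot as it stands.
- The arm moves only by the tool apply_moves, never from a script. Its argument "targets" is a list of rows, each an object with "travel": the shift along the tool's x, y, z in mm, a list of three; "roll": the turn about the tool's z in degrees; "jaw": the finger opening in mm, from 0 to 87.6. In form: [{"travel": [tx, ty, tz], "roll": roll, "jaw": jaw}, ...]. A call has 1 to 10 rows; each row shifts and turns the commanded pose from where the row before left it, along the tool's axes as they then stand; what a row does not reach is not made up. A row lasts 1/10 s, in which the tool goes at most 50 mm and 8.59 degrees, less where a joint would pass 70% of its speed; a pose out of reach is approached as far as the arm can. A call with a gripper value outside its range is refused whole. The fingers move at their own pace and stop on an object; the grip force is fixed at half the most. Time passes only in rows, so rows that do not move let the fingers close. It gives the time, the measured TCP pose, the force, the opening and the grip force at its end, in the units of the state.
- ctrl.get_obs(): the state, without advancing time (a new reading comes with each control period).
- ctrl.snapshot(name): name is "scene" or "top" or "wrist"; returns the picture (384x512x3 uint8, red, green, blue); there is no depth.
- ctrl.calibration(name): a dict with "K" (3x3 intrinsics, pixels), "dist_coeffs" ([k1, k2, p1, p2, k3] as OpenCV has them; the pictures are not rectified), "extrinsics" (4x4, takes a point from camera to world coordinates); the wrist camera has in their place "hand_eye" (4x4, takes a point from camera to tool coordinates, whose origin is the TCP and whose axes are the flange's). Camera axes: x right, y down, z forward; pixel columns grow to the right and rows downward; lengths in m; the calibration is good to about 2 mm. A picture is of the moment at which its call begins: read the wrist's pose just before it. calibration takes no time and is no camera call.
- ctrl.close_job(): hands the job in; it is judged then, once.
The state is a dict: "clock": time; "joint_pos": joint angles; "qvel": joint speeds; "tau": joint torques, N m; "tool_pos": TCP position; "orientation": TCP orientation; "force": force on the tool from outside, world axes, zero at the start; "moment": the same for the moment, N m; "opening": finger opening in m; "gripper_force": force on a finger pad.
Only numpy, scipy, OpenCV 4.12 (cv2) and the standard library are available. Lean on these libraries where they do the work, as an engineer would, in place of code of your own. Each camera call takes 0.05 s, during which the arm holds its last target. There are 200 camera calls.

### The job

Tidy the finishing tools off the bench. First put the sharp blue-gripped scraper away: slide its blade down edgewise into the guides of the white rack until it is fully home; only then move the sanding blocks, laying each of the red, yellow and green ones flat, centred and straight in the dock of its own colour, in any order. Leave the worn-out grey block where it lies and do not knock over the glue bottle.

Things in the scene. Friction and masses are not known exactly. Their poses are not given: they have to be found in the camera images.
- scraper_grip (a point): Scraper with blue plastic grip, upright in the saw kerf of a pine block (130 x 66 mm, 40 mm high; blade 30 mm deep in it: lift straight up). Point: centre of the grip, 70 mm long (y), 16 mm thick (x), 24 mm high (z, up). Below it a steel blade 110 mm wide (y, same centre), 3 mm thick (x), its lower edge 72 mm below the point. About 0.13 kg.
- rack: White blade rack, fixed: base 150 (y) x 70 (x) x 6 mm with two upright slotted guides near its ends, 66 mm high. The blade goes down edgewise between them, width along y, either way round. Slots 5.5 mm wide (x), 116 mm back to back (y), flared to 20 mm at the top (58 mm up, full slot below 46 mm). Origin: centre of the underside, z up. Blade home on the base: grip centre 78 mm above the origin.
- red_block_center (a point): Red hand sanding block: a plain upright-sided brick, 92 x 44 mm and 36 mm high, lying flat on the bench, two thin black bars across its top, about 0.12 kg. The point is its centre, 18 mm above its underside; x along its 92 mm length, y across its 44 mm width, z up.
- yellow_block_center (a point): Yellow hand sanding block: a plain upright-sided brick, 92 x 44 mm and 36 mm high, lying flat on the bench, two thin black bars across its top, about 0.12 kg. The point is its centre, 18 mm above its underside; x along its 92 mm length, y across its 44 mm width, z up.
- green_block_center (a point): Green hand sanding block: a plain upright-sided brick, 92 x 44 mm and 36 mm high, lying flat on the bench, two thin black bars across its top, about 0.12 kg. The point is its centre, 18 mm above its underside; x along its 92 mm length, y across its 44 mm width, z up.
- grey_block_center (a point): Grey, worn-out hand sanding block: a plain upright-sided brick, 92 x 44 mm and 36 mm high, lying flat on the bench, two thin black bars across its top, about 0.12 kg. The point is its centre, 18 mm above its underside; x along its 92 mm length, y across its 44 mm width, z up. It stays where it is.
- red_dock: Red dock, fixed to the bench: a flat plate 132 x 66 mm, 5 mm thick, with an upright lip, 14 mm high and 10 mm thick, across each short end; 112 mm clear between the lips, the long sides open; a dark inlay 96 x 48 mm marks where the block lies. Origin at the centre of its underside; x along its length, z up. A block lying in it has its centre 23 mm above this origin.
- yellow_dock: Yellow dock, fixed to the bench: a flat plate 132 x 66 mm, 5 mm thick, with an upright lip, 14 mm high and 10 mm thick, across each short end; 112 mm clear between the lips, the long sides open; a dark inlay 96 x 48 mm marks where the block lies. Origin at the centre of its underside; x along its length, z up. A block lying in it has its centre 23 mm above this origin.
- green_dock: Green dock, fixed to the bench: a flat plate 132 x 66 mm, 5 mm thick, with an upright lip, 14 mm high and 10 mm thick, across each short end; 112 mm clear between the lips, the long sides open; a dark inlay 96 x 48 mm marks where the block lies. Origin at the centre of its underside; x along its length, z up. A block lying in it has its centre 23 mm above this origin.
- glue_bottle: White glue bottle with a blue label, 66 mm in diameter, 190 mm high, standing loose on the bench. Origin at the centre of its underside.
Mind the look-alikes: they are no part of the job. Of the things that look like the part that bears yellow_block_center, the smallest one is meant.

How it is judged:
By the outcome, as a careful person would: the job done as asked, in the order asked, and still so for the second after the job is handed in, with the robot touching nothing.
It also fails if it takes over 99 s, if anything falls off the work surface, if the arm or the gripper's body presses on something with over 40 N, if the wrist force passes 120 N, or if a joint passes its speed limit or range.

## Working session

There is one attempt and no reset: what is moved stays moved. The work goes in short steps, Python scripts to look and compute and a tool call to move; the robot and the scene stay as the last step left them, time stands still between calls to the robot, and variables do not carry over. Pictures are saved under pics/ and viewed, at most 17 in all, crops included, and the job is handed in when it is done.

Besides the shell and the picture viewer there is one more tool, called after "Emit:" as a command line: name --argument value ..., lists and objects as JSON in quotes. apply_moves: Moves the arm, as the interface text tells. Its arguments: {"type":"object","properties":{"targets":{"type":"array","items":{"type":"object","properties":{"travel":{"type":"array","items":{"type":"number"}},"roll":{"type":"number"},"jaw":{"type":"number"}}}}},"required":["targets"]}

```bash
mkdir -p pics; ls; python3 - <<'E'
from plant import ctrl
import cv2,numpy as np
np.set_printoptions(precision=4,suppress=True)
o=ctrl.get_obs();print(o)
for n in ("scene","top","wrist"):
    im=ctrl.snapshot(n);cv2.imwrite(f"pics/{n}0.png",im[:,:,::-1]);print(n,ctrl.calibration(n))
E
```

```text
pics
{'clock': 0.0, 'joint_pos': array([-54.9393,  20.5895,   0.6344,  -0.0186, -70.1348, -16.5057]), 'qvel': array([ 0.0367, -0.1307, -0.0407,  0.0409,  0.078 , -0.0318]), 'tau': array([  0.0014, -58.2722,  29.306 ,   6.9976,   0.0071,  -0.0002]), 'tool_pos': array([ 0.2146, -0.6395,  0.2477]), 'orientation': array([ 179.9089,   -0.0087, -161.4514]), 'force': array([ 0.3743, -0.1381,  0.2825]), 'moment': array([-0.0016,  0.0053, -0.0313]), 'gripper_force': 0.0, 'opening': 0.08786720449319611}
scene {'K': array([[496.5011,   0.    , 255.1504],
       [  0.    , 496.5011, 192.0616],
       [  0.    ,   0.    ,   1.    ]]), 'dist_coeffs': array([-0.0537,  0.    ,  0.    ,  0.    ,  0.    ]), 'extrinsics': array([[ 0.2603,  0.7109, -0.6534,  1.3286],
       [ 0.9653, -0.1779,  0.1911, -0.2342],
       [ 0.0197, -0.6805, -0.7325,  0.9805],
       [ 0.    ,  0.    ,  0.    ,  1.    ]])}
top {'K': array([[390.4791,   0.    , 243.8841],
       [  0.    , 390.4791, 191.0689],
       [  0.    ,   0.    ,   1.    ]]), 'dist_coeffs': array([-0.0946,  0.    ,  0.    ,  0.    ,  0.    ]), 'extrinsics': array([[-0.0042, -0.9925,  0.1221,  0.4214],
       [-1.    ,  0.0038, -0.0036,  0.0296],
       [ 0.0031, -0.1221, -0.9925,  0.9796],
       [ 0.    ,  0.    ,  0.    ,  1.    ]])}
wrist {'K': array([[310.4756,   0.    , 252.8111],
       [  0.    , 310.4756, 184.4194],
       [  0.    ,   0.    ,   1.    ]]), 'dist_coeffs': array([-0.0689,  0.    ,  0.    ,  0.    ,  0.    ]), 'hand_eye': array([[ 0.0001, -0.9647, -0.2635,  0.0705],
       [ 1.    , -0.0002,  0.0011,  0.0003],
       [-0.0012, -0.2635,  0.9647, -0.136 ],
       [ 0.    ,  0.    ,  0.    ,  1.    ]])}
```

View pics/top0.png

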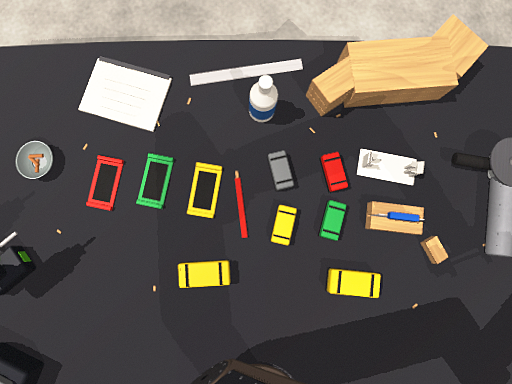

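View pics/scene0.png

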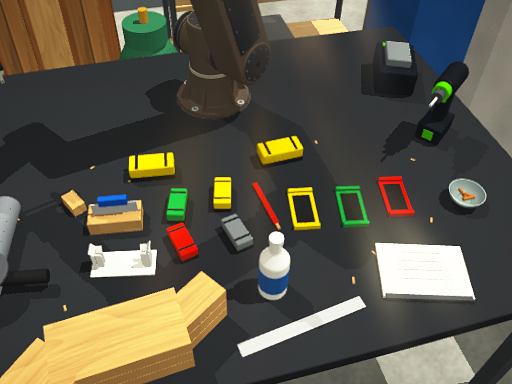

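The top view shows the scraper at (396,217), the rack at (390,167) and the small yellow block at (284,225). Red is at (334,172), green at (333,220), grey at (281,170) and the bottle at (263,100). The docks run red (105,183), green (154,181), yellow (205,190), and two larger yellow look-alikes lie at (204,274) and (354,283). The scene view agrees.

```bash
cat > h.py <<'E'
from plant import ctrl
import cv2,numpy as np
from scipy.spatial.transform import Rotation as R
np.set_printoptions(precision=4,suppress=True)
def shot(n,save=None):
    o=ctrl.get_obs(); im=ctrl.snapshot(n); c=ctrl.calibration(n)
    if n=="wrist":
        T=np.eye(4);T[:3,:3]=R.from_euler("xyz",o["orientation"],degrees=True).as_matrix();T[:3,3]=o["tool_pos"]
        E=T@c["hand_eye"]
    else: E=c["extrinsics"]
    if save: cv2.imwrite(f"pics/{save}.png",im[:,:,::-1])
    return im,(c["K"],c["dist_coeffs"],E),o
def cast(px,cam,z):
    K,d,E=cam
    u=cv2.undistortPoints(np.asarray(px,float).reshape(-1,1,2),K,d).reshape(-1,2)
    r=np.c_[u,np.ones(len(u))]@E[:3,:3].T
    return (E[:3,3]+r*((z-E[2,3])/r[:,2])[:,None])[:,:2]
def proj(P,cam):
    K,d,E=cam; W=np.linalg.inv(E)
    return cv2.projectPoints(np.asarray(P,float).reshape(-1,1,3),cv2.Rodrigues(W[:3,:3])[0],W[:3,3],K,d)[0].reshape(-1,2)
HS=dict(red=((0,8),(172,180)),yellow=((22,34),),green=((50,75),),blue=((100,120),))
def mask(im,col,smin=130,vmin=60):
    h=cv2.cvtColor(im,cv2.COLOR_RGB2HSV); m=0
    for a,b in HS[col]: m=m|cv2.inRange(h,(a,smin,vmin),(b,255,255))
    return m
def rects(m,cam,z,amin=150):
    out=[]
    for c in cv2.findContours(m,cv2.RETR_EXTERNAL,cv2.CHAIN_APPROX_NONE)[0]:
        if cv2.contourArea(c)<amin: continue
        w=cast(c,cam,z)*1000
        (x,y),(a,b),t=cv2.minAreaRect(w.astype(np.float32))
        if a<b: a,b,t=b,a,t+90
        px=c.reshape(-1,2).mean(0)
        out.append((px.round(),np.round([x,y],1),round(a,1),round(b,1),round((t+90)%180-90,1)))
    return out
E
python3 - <<'E'
from h import *
im,cam,o=shot("top")
for c in HS:
    for r in rects(mask(im,c),cam,.03,80): print(c,*r)
print("rack",cast([[390,167]],cam,.03),"bottle",cast([[264,84]],cam,.19), "grey",cast([[281,170]],cam,.036))
E
```

```text
red [241. 207.] [499.   34.2] 148.1 15.8 7.0
red [105. 183.] [561.3 372.1] 130.9 70.2 -11.2
red [333. 169.] [ 587.6 -196.7] 94.5 50.2 13.7
yellow [353. 283.] [ 314.3 -237. ] 129.8 60.6 83.5
yellow [204. 274.] [339.2 123.2] 124.4 60.3 -86.7
yellow [283. 225.] [456.3 -69.2] 92.6 46.3 -13.6
yellow [204. 190.] [542.5 122.8] 131.1 67.7 -9.2
green [332. 220.] [ 466.8 -189.7] 93.5 47.7 -15.9
green [155. 181.] [565.9 246.4] 130.5 68.0 -12.1
blue [403. 216.] [ 473.5 -366.7] 79.4 17.6 83.3
blue [261. 111.] [741.5 -17.6] 66.6 38.1 80.8
rack [[ 0.5976 -0.3405]] bottle [[ 0.7476 -0.017 ]] grey [[ 0.5892 -0.0652]]
```

```bash
cat >> h.py <<'E'
def plan(x,y,z,yaw,n=None):
    """rows (tool mm, roll deg) from the measured pose to the wanted one (m, deg), tool pointing down"""
    o=ctrl.get_obs(); p=o["tool_pos"]*1000; a=o["orientation"][2]
    d=np.array([x,y,z])*1000-p; da=(yaw-a+180)%360-180
    n=n or int(max(np.ceil(np.linalg.norm(d)/48),np.ceil(abs(da)/8.3),1))
    print("from",p.round(1),round(a,2),"d",d.round(1),"dyaw",round(da,2),"n",n)
    for i in range(n):
        M=R.from_euler("xyz",[180,0,a],degrees=True).as_matrix(); t=np.round(M.T@d/(n-i),1 if n==1 else 0)
        r=round(-da/(n-i),1); d=d-M@t; da+=r; a-=r
        print([*t.tolist()],r)
E
python3 - <<'E'
from h import *
plan(.53,-.38,.26,-97)
E
```

```text
from [ 214.7 -639.7  248. ] -161.45 d [315.3 259.7  12. ] dyaw 64.45 n 9
[-42.0, 16.0, -1.0] -7.2
[-44.0, 11.0, -1.0] -7.2
[-45.0, 5.0, -1.0] -7.2
[-45.0, -1.0, -1.0] -7.1
[-45.0, -6.0, -2.0] -7.2
[-44.0, -12.0, -1.0] -7.1
[-42.0, -17.0, -2.0] -7.2
[-40.0, -22.0, -1.0] -7.1
[-37.0, -27.0, -2.0] -7.2
```

Emit:
apply_moves --targets '[{"travel": [-42,16,-1],"roll": -7.2,"jaw": 87},{"travel": [-44,11,-1],"roll": -7.2,"jaw": 87},{"travel": [-45,5,-1],"roll": -7.2,"jaw": 87},{"travel": [-45,-1,-1],"roll": -7.1,"jaw": 87},{"travel": [-45,-6,-2],"roll": -7.2,"jaw": 87},{"travel": [-44,-12,-1],"roll": -7.1,"jaw": 87},{"travel": [-42,-17,-2],"roll": -7.2,"jaw": 87},{"travel": [-40,-22,-1],"roll": -7.1,"jaw": 87},{"travel": [-37,-27,-2],"roll": -7.2,"jaw": 87},{"travel": [0,0,0],"roll": 0,"jaw": 87}]'

```text
clock: 1.2
tool_pos: [0.5336, -0.3769, 0.2602]
orientation: [-180.0, 0.0, -96.5]
force: [-1.5, -0.6, 0.7]
opening: 0.0866
gripper_force: 0.0
```

```bash
python3 - <<'E'
from h import *
im,cam,o=shot("wrist","w1"); print(o["tool_pos"],o["orientation"],o["clock"],o["force"])
print(rects(mask(im,"blue",100,40),cam,.094))
E
```

```text
[ 0.5336 -0.3769  0.2602] [-179.973     0.017   -96.4541] 1.2 [-1.4738 -0.6481  0.6666]
[(array([316., 194.]), array([ 472.2, -346.6]), 71.6, 18.2, 82.9)]
```

View pics/w1.png

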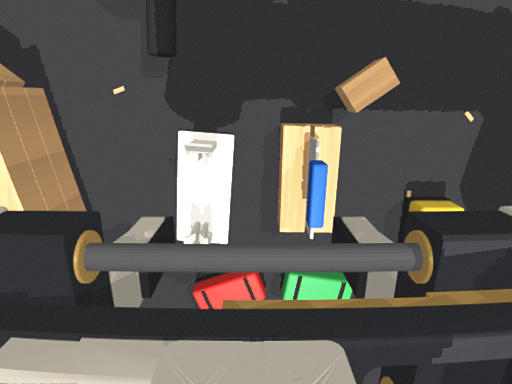

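The wrist view shows the scraper grip at (317,194) and the rack base from (180,132) to (232,243), with the gripper hiding the lower third. I'll shift so that both clear the gripper.

Emit:
apply_moves --targets '[{"travel": [-30,-20,-10],"roll": 0,"jaw": 87},{"travel": [-30,-20,-10],"roll": 0,"jaw": 87},{"travel": [0,0,0],"roll": 0,"jaw": 87},{"travel": [0,0,0],"roll": 0,"jaw": 87}]'

```text
clock: 1.65
tool_pos: [0.5767, -0.3254, 0.2805]
orientation: [180.0, 0.0, -97.0]
force: [0.2, -0.6, -1.0]
opening: 0.0866
gripper_force: 0.0
```

```bash
python3 - <<'E'
from h import *
im,cam,o=shot("wrist","w2"); print(o["tool_pos"],o["orientation"])
print(rects(mask(im,"blue",100,40),cam,.094))
h=cv2.cvtColor(im,cv2.COLOR_RGB2HSV)
m=cv2.inRange(h,(0,0,150),(180,45,255)); m[230:]=0
for r in rects(m,cam,.006,1000): print("rack",*r)
u=int(proj([.6,-.345,.03],cam)[0][0]);v=int(proj([.6,-.345,.03],cam)[0][1]);print(u,v)
c=im[max(0,v-95):v+95,u-75:u+225]; cv2.imwrite("pics/w2c.png",cv2.resize(c,None,fx=2.66,fy=2.66,interpolation=cv2.INTER_CUBIC)[:,:,::-1])
E
```

```text
[ 0.5767 -0.3254  0.2805] [179.9884   0.0055 -96.9565]
[(array([349., 137.]), array([ 473.7, -344.9]), 67.8, 19.9, 82.7)]
rack [231. 147.] [ 604.7 -332. ] 167.4 70.9 79.1
232 144
```

View pics/w2c.png

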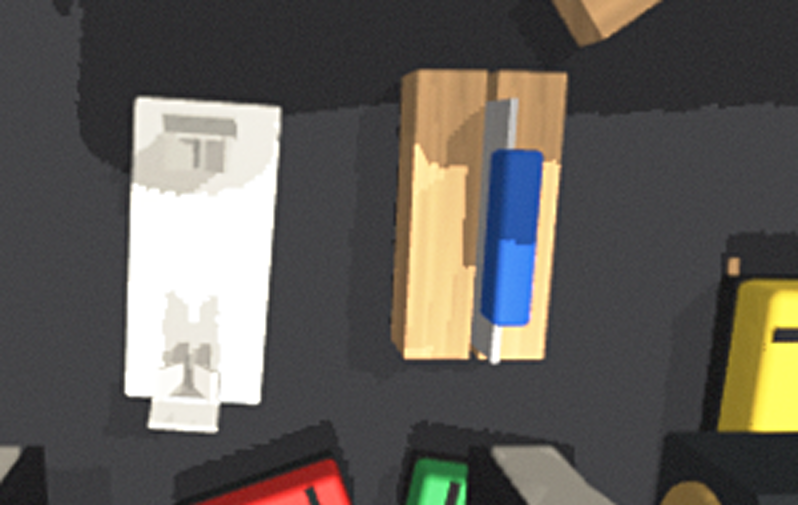

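The crop shows the rack base corners at (136,97), (281,106), (260,404) and (125,395), with its guides near (200,135) and (190,380). The kerf runs from (491,70) to (473,358), and the grip lies between (493,150) and (528,325).

```bash
python3 - <<'E'
from h import *
K=ctrl.calibration("wrist");T=np.eye(4);T[:3,:3]=R.from_euler("xyz",[179.9884,.0055,-96.9565],degrees=True).as_matrix();T[:3,3]=[.5767,-.3254,.2805]
cam=(K["K"],K["dist_coeffs"],T@K["hand_eye"])
f=lambda p,z:cast(np.array(p)/2.66+[157,49],cam,z)*1000
def ax(n,p,z):
    w=f(p,z);e=w[0]+w[1]-w[2]-w[3];print(n,w.round(1).tolist(),"c",w.mean(0).round(1),"ang",np.degrees(np.arctan2(e[1],e[0])).round(2),"len",np.linalg.norm(e/2).round(1),"wid",np.linalg.norm((w[0]+w[3]-w[1]-w[2])/2).round(1))
ax("rack",[[136,97],[281,106],[260,404],[125,395]],.006)
ax("pine",[[418,70],[567,73],[545,359],[404,358]],.04)
k=f([[491,70],[473,358]],.04);print("kerf",k.round(1),k.mean(0),np.degrees(np.arctan2(*(k[0]-k[1])[::-1])))
ax("grip",[[501,150],[543,152],[528,325],[490,324]],.094)
# upper edges of guides: slot ends seen at z=.066
print("guide tops", f([[163,115],[238,121],[150,430],[217,432]],.066).round(1))
E
```

```text
rack [[622.4, -419.9], [554.2, -407.2], [582.0, -259.7], [651.4, -273.1]] c [ 602.5 -339.9] ang -100.94 len 149.9 wid 70.1
pine [[494.3, -414.4], [428.8, -406.0], [443.3, -276.6], [510.5, -285.3]] c [ 469.2 -345.6] ang -96.79 len 130.1 wid 66.8
kerf [[ 462.4 -410.8]
 [ 477.8 -281.3]] [ 470.0684 -346.0956] -96.7952588471452
grip [[475.4, -378.8], [459.2, -376.3], [467.8, -308.8], [483.2, -311.0]] c [ 471.4 -343.7] ang -96.87 len 68.2 wid 16.0
guide tops [[ 604.6 -407.8]
 [ 574.4 -401.6]
 [ 630.8 -273.2]
 [ 600.9 -268.6]]
```

```bash
python3 - <<'E'
from h import *
plan(.4705,-.3455,.150,-96.8)
E
```

```text
from [ 576.1 -325.9  280.3] -97.0 d [-105.6  -19.6 -130.3] dyaw 0.2 n 4
[8.0, 26.0, 33.0] -0.0
[8.0, 25.0, 32.0] -0.1
[8.0, 26.0, 33.0] -0.0
[8.0, 25.0, 32.0] -0.1
```

Emit:
apply_moves --targets '[{"travel": [8,26,33],"roll": 0,"jaw": 60},{"travel": [8,25,32],"roll": -0.1,"jaw": 60},{"travel": [8,26,33],"roll": 0,"jaw": 60},{"travel": [8,25,32],"roll": -0.1,"jaw": 60},{"travel": [0,0,0],"roll": 0,"jaw": 60},{"travel": [0,0,0],"roll": 0,"jaw": 60}]'

```text
clock: 2.3
tool_pos: [0.4702, -0.3461, 0.1502]
orientation: [179.9, -0.0, -96.9]
force: [0.8, -0.8, 0.2]
opening: 0.0601
gripper_force: 0.0
```

```bash
python3 - <<'E'
from h import *
plan(.4705,-.3455,.085,-96.8)
im,cam,o=shot("wrist","w3"); print(o["tool_pos"],o["orientation"])
print(rects(mask(im,"blue",100,40),cam,.094))
E
```

```text
from [ 470.2 -346.1  150.2] -96.88 d [  0.3   0.6 -65.2] dyaw 0.08 n 2
[-0.0, -0.0, 33.0] -0.0
[-1.0, -0.0, 32.0] -0.1
[ 0.4702 -0.3461  0.1502] [179.9171  -0.0043 -96.8812]
[(array([253., 200.]), array([ 469.2, -352. ]), 59.2, 14.8, 82.6)]
```

View pics/w3.png

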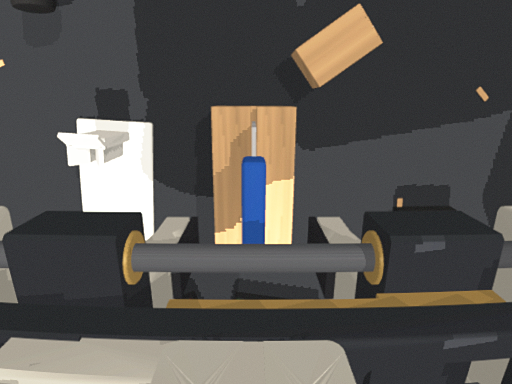

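The grip sits centred between the fingers at about (254,200), so I descend and close.

Emit:
apply_moves --targets '[{"travel": [-1,0,33],"roll": -0.1,"jaw": 60},{"travel": [0,0,32],"roll": 0,"jaw": 60},{"travel": [0,0,0],"roll": 0,"jaw": 60},{"travel": [0,0,0],"roll": 0,"jaw": 10},{"travel": [0,0,0],"roll": 0,"jaw": 10},{"travel": [0,0,0],"roll": 0,"jaw": 10},{"travel": [0,0,0],"roll": 0,"jaw": 10},{"travel": [0,0,0],"roll": 0,"jaw": 10},{"travel": [0,0,0],"roll": 0,"jaw": 10},{"travel": [0,0,0],"roll": 0,"jaw": 10}]'

```text
clock: 3.35
tool_pos: [0.4717, -0.344, 0.0859]
orientation: [180.0, -0.0, -96.7]
force: [-2.1, 1.1, 3.1]
opening: 0.0157
gripper_force: 30.0
```

Emit:
apply_moves --targets '[{"travel": [0,0,-10],"roll": 0,"jaw": 10},{"travel": [0,0,-20],"roll": 0,"jaw": 10},{"travel": [0,0,-30],"roll": 0,"jaw": 10},{"travel": [0,0,-40],"roll": 0,"jaw": 10},{"travel": [0,0,0],"roll": 0,"jaw": 10},{"travel": [0,0,0],"roll": 0,"jaw": 10}]'

```text
clock: 3.95
tool_pos: [0.4724, -0.3441, 0.1871]
orientation: [-179.8, -0.0, -96.7]
force: [-0.6, 0.1, -2.0]
opening: 0.0159
gripper_force: 30.0
```

```bash
python3 - <<'E'
from h import *
plan(.6025,-.3399,.185,-100.9)
plan(.6025,-.3399,.185,-100.9,5)
im,cam,o=shot("wrist","w4")
E
```

```text
from [ 472.4 -344.1  187.1] -96.65 d [130.1   4.2  -2.1] dyaw -4.25 n 3
[-6.0, -43.0, 1.0] 1.4
[-8.0, -43.0, 1.0] 1.4
[-8.0, -42.0, 0.0] 1.4
from [ 472.4 -344.1  187.1] -96.65 d [130.1   4.2  -2.1] dyaw -4.25 n 5
[-4.0, -26.0, 0.0] 0.8
[-4.0, -26.0, 1.0] 0.9
[-5.0, -25.0, 0.0] 0.8
[-5.0, -26.0, 1.0] 0.9
[-5.0, -25.0, 0.0] 0.8
```

View pics/w4.png

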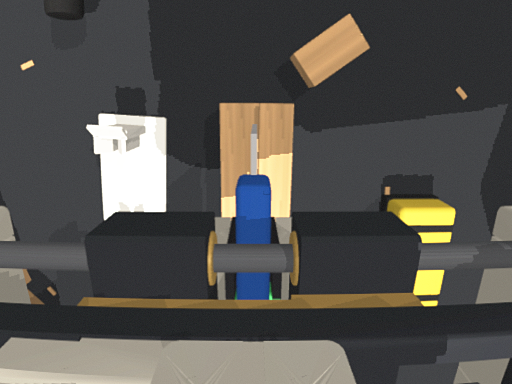

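The scraper is held upright, with the blade's far corner at (254,128). I move it over the rack.

Emit:
apply_moves --targets '[{"travel": [-4,-26,0],"roll": 0.8,"jaw": 10},{"travel": [-4,-26,1],"roll": 0.9,"jaw": 10},{"travel": [-5,-26,0],"roll": 0.8,"jaw": 10},{"travel": [-6,-26,1],"roll": 0.8,"jaw": 10},{"travel": [-6,-26,10],"roll": 0.8,"jaw": 10},{"travel": [0,0,14],"roll": 0,"jaw": 10},{"travel": [0,0,0],"roll": 0,"jaw": 10},{"travel": [0,0,0],"roll": 0,"jaw": 10}]'

```text
clock: 4.8
tool_pos: [0.6029, -0.338, 0.1582]
orientation: [179.8, 0.0, -100.7]
force: [-1.5, 0.4, -1.2]
opening: 0.0157
gripper_force: 30.0
```

```bash
python3 - <<'E'
from h import *
plan(.604,-.3385,.16,-100.8,1)
im,cam,o=shot("wrist","w5")
cv2.imwrite("pics/w5c.png",cv2.resize(im[40:260,150:370],None,fx=2.7,fy=2.7,interpolation=cv2.INTER_CUBIC)[:,:,::-1])
s,_,_=shot("scene","s5")
cv2.imwrite("pics/s5c.png",cv2.resize(s[180:320,40:220],None,fx=3.5,fy=3.5,interpolation=cv2.INTER_CUBIC)[:,:,::-1])
E
```

```text
from [ 602.9 -338.   158.2] -100.75 d [ 1.1 -0.5  1.8] dyaw -0.05 n 1
[0.3, -1.2, -1.8] 0.1
```

View pics/w5c.png

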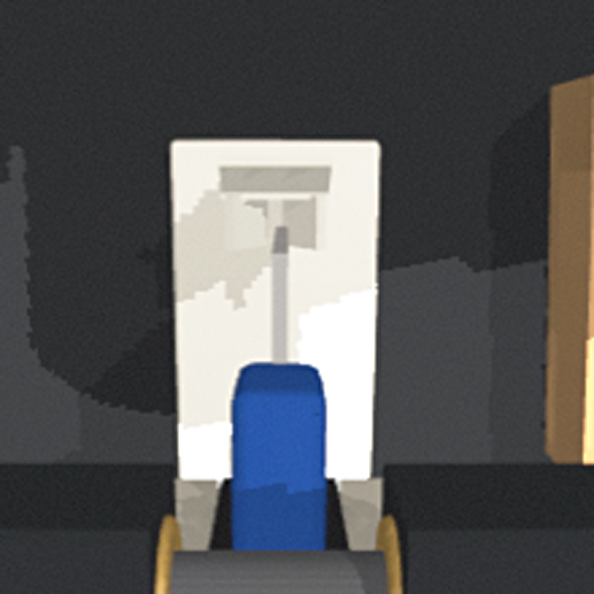

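View pics/s5c.png

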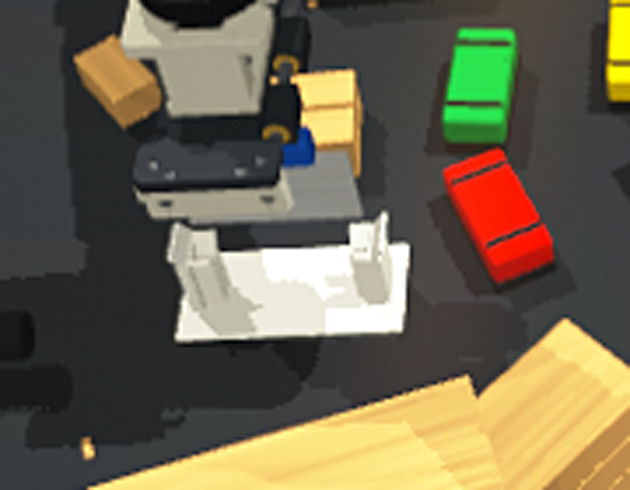

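In the wrist crop the blade's far lower corner is at (281,228), the rack's far edge at row 142 with sides 174 and 377, and the far guide's top strip spans rows 167–192. The blade sits slightly to the right of the rack's centre line. The scene view shows nothing in the way.

```bash
python3 - <<'E'
from h import *
c=ctrl.calibration("wrist");E=c["hand_eye"].copy();E[2]*=1
# work in tool frame mirrored to "height" h=-z: cast with plane z_tool = tcpz - zw
cam=(c["K"],c["dist_coeffs"],E); zt=.1582
def f(p,z): return (cast(np.array(p)/2.7+[150,40],cam,zt-z)*1000).round(1)
print("base far corners",f([[170,142],[379,142]],.006), "sides",f([[178,470],[372,470]],.006))
print("guide outer",f([[219,167],[331,167],[221,192],[330,192]],.066))
print("blade far low corner",f([[277,228],[287,228]],zt-.075),"far top of blade",f([[274,250],[289,250]],zt-.015))
E
```

```text
base far corners [[ 76.7 -35.8]
 [ 76.7  33.6]] sides [[-39.1 -36.6]
 [-39.1  34.6]]
guide outer [[ 68.9 -15.6]
 [ 68.9  14.1]
 [ 62.4 -15.1]
 [ 62.4  13.9]]
blade far low corner [[54.3 -0.2]
 [54.3  2.3]] far top of blade [[54.9 -0.7]
 [54.9  2. ]]
```

Emit:
apply_moves --targets '[{"travel": [1.7,-1.6,0],"roll": 0.1,"jaw": 10},{"travel": [0,0,10],"roll": 0,"jaw": 10},{"travel": [0,0,10],"roll": 0,"jaw": 10},{"travel": [0,0,6],"roll": 0,"jaw": 10},{"travel": [0,0,4],"roll": 0,"jaw": 10},{"travel": [0,0,3],"roll": 0,"jaw": 10},{"travel": [0,0,0],"roll": 0,"jaw": 10}]'

```text
clock: 5.6
tool_pos: [0.6052, -0.34, 0.1259]
orientation: [180.0, 0.0, -100.9]
force: [0.8, 0.1, -1.3]
opening: 0.016
gripper_force: 30.0
```

Emit:
apply_moves --targets '[{"travel": [0,0,4],"roll": 0,"jaw": 10},{"travel": [0,0,4],"roll": 0,"jaw": 10},{"travel": [0,0,4],"roll": 0,"jaw": 10},{"travel": [0,0,3],"roll": 0,"jaw": 10},{"travel": [0,0,0],"roll": 0,"jaw": 10}]'

```text
clock: 6.1
tool_pos: [0.6052, -0.3399, 0.1108]
orientation: [180.0, 0.0, -100.9]
force: [0.3, 0.2, -1.2]
opening: 0.016
gripper_force: 30.0
```

Blade bottom is about 36 mm up, inside the full slot with no force. I continue down.

Emit:
apply_moves --targets '[{"travel": [0,0,5],"roll": 0,"jaw": 10},{"travel": [0,0,5],"roll": 0,"jaw": 10},{"travel": [0,0,5],"roll": 0,"jaw": 10},{"travel": [0,0,5],"roll": 0,"jaw": 10},{"travel": [0,0,4],"roll": 0,"jaw": 10},{"travel": [0,0,2],"roll": 0,"jaw": 10},{"travel": [0,0,0],"roll": 0,"jaw": 10}]'

```text
clock: 6.8
tool_pos: [0.6052, -0.3399, 0.085]
orientation: [180.0, 0.0, -100.9]
force: [-2.2, -0.5, -2.3]
opening: 0.0156
gripper_force: 30.0
```

Emit:
apply_moves --targets '[{"travel": [0,0,1],"roll": 0,"jaw": 10},{"travel": [0,0,1],"roll": 0,"jaw": 10},{"travel": [0,0,1],"roll": 0,"jaw": 10},{"travel": [0,0,0],"roll": 0,"jaw": 10}]'

```text
clock: 7.2
tool_pos: [0.6052, -0.34, 0.0825]
orientation: [180.0, 0.0, -100.9]
force: [-3.6, 0.6, 0.9]
opening: 0.016
gripper_force: 30.0
```

Emit:
apply_moves --targets '[{"travel": [0,0,1],"roll": 0,"jaw": 10},{"travel": [0,0,0.5],"roll": 0,"jaw": 10},{"travel": [0,0,0],"roll": 0,"jaw": 10}]'

```text
clock: 7.5
tool_pos: [0.6052, -0.34, 0.082]
orientation: [180.0, -0.0, -100.8]
force: [-6.6, 2.9, 7.5]
opening: 0.0157
gripper_force: 30.0
```

Bottomed out at the expected height. I release and rise, then head towards the blocks.

Emit:
apply_moves --targets '[{"travel": [0,0,0],"roll": 0,"jaw": 40},{"travel": [0,0,0],"roll": 0,"jaw": 40},{"travel": [0,0,0],"roll": 0,"jaw": 40},{"travel": [0,0,0],"roll": 0,"jaw": 40},{"travel": [0,0,-20],"roll": 0,"jaw": 40},{"travel": [0,0,-40],"roll": 0,"jaw": 60},{"travel": [0,0,-45],"roll": 0,"jaw": 87},{"travel": [0,0,-45],"roll": 0,"jaw": 87},{"travel": [0,0,-45],"roll": 0,"jaw": 87},{"travel": [0,0,0],"roll": 0,"jaw": 87}]'

```text
clock: 8.5
tool_pos: [0.6082, -0.3416, 0.2845]
orientation: [-179.3, -0.2, -100.8]
force: [0.8, -0.1, 1.1]
opening: 0.0742
gripper_force: 0.0
```

```bash
python3 - <<'E'
from h import *
im,cam,o=shot("wrist","w6");print(o["tool_pos"],o["clock"])
print(rects(mask(im,"blue",100,40),cam,.090), proj([.6045,-.340,.090],cam))
s,_,_=shot("scene");t,tc,_=shot("top")
a=cv2.resize(s[180:300,60:200],(800,600))[:,:400*2]
b=cv2.resize(im[:240],(400,188)); a=cv2.resize(a,(400,343))
cv2.imwrite("pics/m6.png",np.vstack([a,b])[:,:,::-1])
plan(.60,-.02,.30,-90+13)
E
```

```text
[ 0.6082 -0.3416  0.2845] 8.5
[(array([259., 166.]), array([ 603.3, -340.9]), 71.0, 14.4, 79.2)] [[258.6457 167.8262]]
from [ 605.4 -339.8  275.9] -100.85 d [ -5.4 319.8  24.1] dyaw 23.85 n 7
[-45.0, 9.0, -3.0] -3.4
[-45.0, 7.0, -4.0] -3.4
[-46.0, 4.0, -3.0] -3.4
[-46.0, 1.0, -4.0] -3.4
[-45.0, -1.0, -3.0] -3.4
[-45.0, -4.0, -4.0] -3.4
[-46.0, -7.0, -3.0] -3.5
```

View pics/m6.png

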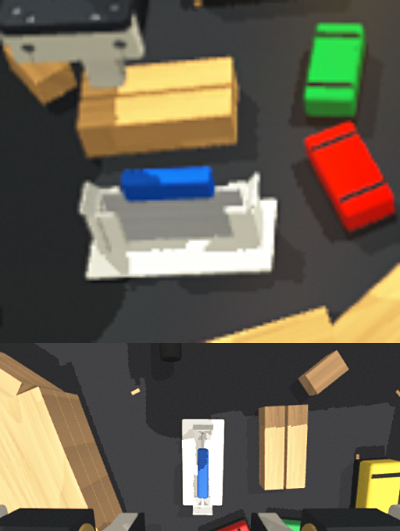

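The pictures show the scraper seated in the rack, with the grip at mid-height between the guides and the blade resting on the base. Next is a view of the blocks.

```bash
python3 - <<'E'
from h import *
plan(.57,-.13,.33,-175)
E
```

```text
from [ 605.4 -339.8  275.9] -100.85 d [-35.4 209.8  54.1] dyaw -74.15 n 9
[-22.0, 8.0, -6.0] 8.2
[-21.0, 11.0, -6.0] 8.2
[-19.0, 14.0, -6.0] 8.2
[-17.0, 17.0, -6.0] 8.3
[-14.0, 19.0, -6.0] 8.2
[-11.0, 21.0, -6.0] 8.3
[-8.0, 22.0, -6.0] 8.2
[-5.0, 23.0, -6.0] 8.3
[-1.0, 24.0, -6.0] 8.2
```

Emit:
apply_moves --targets '[{"travel": [-22,8,-6],"roll": 8.2,"jaw": 87},{"travel": [-21,11,-6],"roll": 8.2,"jaw": 87},{"travel": [-19,14,-6],"roll": 8.2,"jaw": 87},{"travel": [-17,17,-6],"roll": 8.3,"jaw": 87},{"travel": [-14,19,-6],"roll": 8.2,"jaw": 87},{"travel": [-11,21,-6],"roll": 8.3,"jaw": 87},{"travel": [-8,22,-6],"roll": 8.2,"jaw": 87},{"travel": [-5,23,-6],"roll": 8.3,"jaw": 87},{"travel": [-1,24,-6],"roll": 8.2,"jaw": 87},{"travel": [0,0,0],"roll": 0,"jaw": 87}]'

```text
clock: 9.65
tool_pos: [0.5694, -0.1279, 0.3296]
orientation: [180.0, -0.0, -175.1]
force: [0.5, 0.9, 0.1]
opening: 0.0872
gripper_force: 0.0
```

Emit:
apply_moves --targets '[{"travel": [0,0,0],"roll": 0,"jaw": 87},{"travel": [0,0,0],"roll": 0,"jaw": 87}]'

```text
clock: 9.85
tool_pos: [0.5696, -0.1304, 0.3288]
orientation: [180.0, -0.1, -174.8]
force: [0.6, -0.8, -0.2]
opening: 0.0873
gripper_force: 0.0
```

```bash
python3 - <<'E'
from h import *
im,cam,o=shot("wrist","w7");print(o["tool_pos"],o["orientation"],o["clock"])
for c in ("red","yellow","green"):
    for r in rects(mask(im,c),cam,.036,400): print(c,*r)
E
```

```text
[ 0.5696 -0.1304  0.3288] [ 179.9965   -0.1133 -174.8481] 9.85
red [205. 159.] [ 585.5 -195.4] 93.2 47.1 13.5
red [369. 111.] [500.8  24.3] 141.4 15.6 6.9
yellow [422. 148.] [541.  109.5] 91.0 46.9 -9.7
yellow [422. 147.] [541.2 110.6] 126.5 69.7 -10.1
yellow [306.  71.] [456.  -69.8] 92.8 46.3 -13.2
yellow [462.  11.] [358.5 124.9] 138.2 33.4 -81.2
green [488. 173.] [563.1 225.5] 125.4 65.4 -11.6
green [217.  65.] [ 466.6 -188.5] 91.4 45.6 -16.0
```

View pics/w7.png

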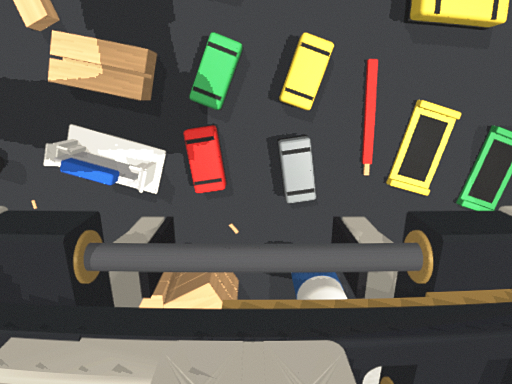

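The view shows the red block at (205,159), green (217,65), yellow (306,71), grey (297,168) and the bottle at (323,285). The yellow dock is at (424,147), and the green dock is partly cut off at (488,173). I go over the docks next.

Emit:
apply_moves --targets '[{"travel": [-4,47,0],"roll": 0,"jaw": 87},{"travel": [-4,47,0],"roll": 0,"jaw": 87},{"travel": [-4,47,0],"roll": 0,"jaw": 87},{"travel": [-4,47,0],"roll": 0,"jaw": 87},{"travel": [-4,47,0],"roll": 0,"jaw": 87},{"travel": [-4,47,0],"roll": 0,"jaw": 87},{"travel": [-4,47,0],"roll": 0,"jaw": 87},{"travel": [-4,47,0],"roll": 0,"jaw": 87},{"travel": [0,0,0],"roll": 0,"jaw": 87},{"travel": [0,0,0],"roll": 0,"jaw": 87}]'

```text
clock: 10.9
tool_pos: [0.5686, 0.2479, 0.3288]
orientation: [-179.9, -0.1, -174.8]
force: [-0.2, 0.0, 0.6]
opening: 0.0873
gripper_force: 0.0
```

```bash
cat >> h.py <<'E'
def inlays(im,cam,cols=("red","yellow","green"),z=.005):
    for c in cols:
        m=mask(im,c); cs,hi=cv2.findContours(m,cv2.RETR_CCOMP,cv2.CHAIN_APPROX_NONE)
        for k,q in zip(cs,hi[0]):
            if q[3]<0 or cv2.contourArea(k)<400: continue
            h=np.zeros_like(m);cv2.drawContours(h,[k],-1,255,-1);h[m>0]=0
            print(c,"inlay",*rects(h,cam,z,400)[0])
            print(c,"plate",*[r for r in rects(cv2.drawContours(np.zeros_like(m),[cs[q[3]]],-1,255,-1),cam,.009,400)][0])
E
python3 - <<'E'
from h import *
im,cam,o=shot("wrist","w8");print(o["tool_pos"],o["orientation"],o["clock"])
inlays(im,cam)
t,tc,_=shot("top"); print("top");inlays(t,tc)
plan(.5855,-.1954,.25,-166.5)
E
```

```text
[0.5686 0.2479 0.3288] [-179.9328   -0.0982 -174.8388] 10.9
red inlay [342. 153.] [564.  382.7] 93.7 46.1 -11.4
red plate [343. 153.] [564.2 382.3] 134.2 71.1 -11.5
yellow inlay [172. 124.] [544.  127.1] 94.3 46.1 -9.9
yellow plate [172. 124.] [544.6 127.4] 134.2 69.7 -9.7
green inlay [256. 148.] [568.3 253.2] 95.5 47.2 -11.9
green plate [256. 148.] [568.7 253.3] 133.3 67.2 -11.9
top
yellow inlay [204. 190.] [545.  126.2] 93.4 46.6 -9.9
yellow plate [204. 190.] [545.2 124.9] 133.3 68.8 -9.9
from [568.8 246.3 329.6] -174.97 d [  16.7 -441.7  -79.6] dyaw 8.47 n 10
[2.0, -44.0, 8.0] -0.8
[3.0, -44.0, 8.0] -0.9
[4.0, -44.0, 8.0] -0.8
[4.0, -44.0, 8.0] -0.9
[5.0, -44.0, 8.0] -0.8
[5.0, -44.0, 8.0] -0.9
[6.0, -44.0, 8.0] -0.8
[7.0, -44.0, 8.0] -0.9
[7.0, -43.0, 8.0] -0.8
[8.0, -44.0, 8.0] -0.9
```

View pics/w8.png

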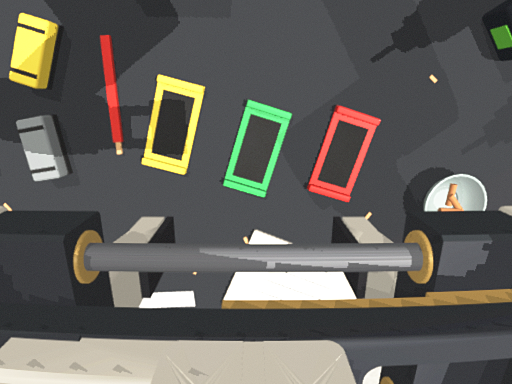

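The docks sit at pixels (173,124) yellow, (257,148) green and (343,153) red, all unobstructed. The bowl at (455,200) stays outside the fingers' reach. Now to the red block.

Emit:
apply_moves --targets '[{"travel": [2,-44,8],"roll": -0.8,"jaw": 87},{"travel": [3,-44,8],"roll": -0.9,"jaw": 87},{"travel": [4,-44,8],"roll": -0.8,"jaw": 87},{"travel": [4,-44,8],"roll": -0.9,"jaw": 87},{"travel": [5,-44,8],"roll": -0.8,"jaw": 70},{"travel": [5,-44,8],"roll": -0.9,"jaw": 64},{"travel": [6,-44,8],"roll": -0.8,"jaw": 64},{"travel": [7,-45,8],"roll": -0.9,"jaw": 64},{"travel": [7,-44,8],"roll": -0.8,"jaw": 64},{"travel": [8,-44,8],"roll": -0.9,"jaw": 64}]'

```text
clock: 12.0
tool_pos: [0.5851, -0.2001, 0.2503]
orientation: [-180.0, 0.0, -166.5]
force: [1.4, 0.1, 0.7]
opening: 0.0638
gripper_force: 0.0
```

Emit:
apply_moves --targets '[{"travel": [0,0,40],"roll": 0,"jaw": 64},{"travel": [0,0,40],"roll": 0,"jaw": 64},{"travel": [0,0,40],"roll": 0,"jaw": 64},{"travel": [0,0,0],"roll": 0,"jaw": 64},{"travel": [0,0,0],"roll": 0,"jaw": 64},{"travel": [0,0,0],"roll": 0,"jaw": 64}]'

```text
clock: 12.6
tool_pos: [0.5875, -0.1974, 0.1328]
orientation: [-179.9, 0.2, -166.4]
force: [-0.5, 1.6, 0.3]
opening: 0.0641
gripper_force: 0.0
```

```bash
python3 - <<'E'
from h import *
plan(.5855,-.1968,.034,-166.5)
im,cam,o=shot("wrist","w9");m=mask(im,"red")
for r in rects(m,cam,.036,300): print(*r)
E
```

```text
from [ 587.5 -197.4  132.8] -166.45 d [ -2.    0.6 -98.8] dyaw -0.05 n 3
[1.0, 0.0, 33.0] 0.0
[0.0, 1.0, 33.0] 0.0
[1.0, 0.0, 33.0] 0.1
[504. 193.] [538.9   7.9] 56.1 13.6 6.8
[252. 187.] [ 585.  -197.9] 91.9 43.9 13.6
```

Emit:
apply_moves --targets '[{"travel": [1,0,33],"roll": -0.1,"jaw": 64},{"travel": [1,0,33],"roll": 0,"jaw": 64},{"travel": [0,0,33],"roll": 0,"jaw": 64},{"travel": [0,0,0],"roll": 0,"jaw": 64},{"travel": [0,0,0],"roll": 0,"jaw": 35},{"travel": [0,0,0],"roll": 0,"jaw": 35},{"travel": [0,0,0],"roll": 0,"jaw": 35},{"travel": [0,0,0],"roll": 0,"jaw": 35},{"travel": [0,0,0],"roll": 0,"jaw": 35}]'

```text
clock: 13.55
tool_pos: [0.5857, -0.1972, 0.0333]
orientation: [-179.9, 0.2, -166.3]
force: [-1.1, 0.3, 7.3]
opening: 0.0439
gripper_force: 30.0
```

Emit:
apply_moves --targets '[{"travel": [0,0,-15],"roll": 0,"jaw": 35},{"travel": [0,0,-30],"roll": 0,"jaw": 35},{"travel": [0,0,-45],"roll": 0,"jaw": 35},{"travel": [0,0,-45],"roll": 0,"jaw": 35},{"travel": [0,0,-45],"roll": 0,"jaw": 35},{"travel": [0,0,0],"roll": 0,"jaw": 35}]'

```text
clock: 14.15
tool_pos: [0.5875, -0.1979, 0.2195]
orientation: [-179.7, 0.7, -166.3]
force: [1.3, 0.2, -1.4]
opening: 0.0435
gripper_force: 30.0
```

```bash
python3 - <<'E'
from h import *
plan(.564,.3811,.20,-191.4,13)
E
```

```text
from [ 587.5 -197.9  219.5] -166.29 d [-23.5 579.  -19.5] dyaw -25.11 n 13
[-9.0, 44.0, 1.0] 1.9
[-7.0, 44.0, 2.0] 1.9
[-6.0, 44.0, 1.0] 1.9
[-4.0, 44.0, 2.0] 1.9
[-3.0, 44.0, 1.0] 1.9
[-2.0, 45.0, 2.0] 2.0
[0.0, 45.0, 1.0] 1.9
[2.0, 45.0, 2.0] 2.0
[3.0, 44.0, 1.0] 1.9
[5.0, 44.0, 2.0] 2.0
[6.0, 44.0, 1.0] 1.9
[7.0, 44.0, 2.0] 2.0
[9.0, 44.0, 1.0] 1.9
```

Emit:
apply_moves --targets '[{"travel": [-9,44,1],"roll": 1.9,"jaw": 35},{"travel": [-7,44,2],"roll": 1.9,"jaw": 35},{"travel": [-6,44,1],"roll": 1.9,"jaw": 35},{"travel": [-4,44,2],"roll": 1.9,"jaw": 35},{"travel": [-3,44,1],"roll": 1.9,"jaw": 35},{"travel": [-2,45,2],"roll": 2,"jaw": 35},{"travel": [0,45,1],"roll": 1.9,"jaw": 35},{"travel": [2,45,2],"roll": 2,"jaw": 35},{"travel": [3,44,1],"roll": 1.9,"jaw": 35},{"travel": [5,44,2],"roll": 2,"jaw": 35}]'

```text
clock: 15.15
tool_pos: [0.5657, 0.25, 0.1968]
orientation: [179.9, 0.0, 174.3]
force: [0.9, -0.5, -1.1]
opening: 0.0438
gripper_force: 30.0
```

Emit:
apply_moves --targets '[{"travel": [6,44,1],"roll": 1.9,"jaw": 35},{"travel": [7,44,2],"roll": 2,"jaw": 35},{"travel": [9,44,1],"roll": 1.9,"jaw": 35},{"travel": [0,0,30],"roll": 0,"jaw": 35},{"travel": [0,0,30],"roll": 0,"jaw": 35},{"travel": [0,0,0],"roll": 0,"jaw": 35},{"travel": [0,0,0],"roll": 0,"jaw": 35},{"travel": [0,0,0],"roll": 0,"jaw": 35}]'

```text
clock: 15.95
tool_pos: [0.5627, 0.3824, 0.1343]
orientation: [179.9, 0.1, 168.6]
force: [1.0, 0.3, -0.3]
opening: 0.0437
gripper_force: 30.0
```

```bash
python3 - <<'E'
from h import *
plan(.564,.3811,.0395,-191.4)
im,cam,o=shot("wrist","w10"); print(o["orientation"])
cv2.imwrite("pics/w10c.png",cv2.resize(im[60:250,140:370],None,fx=3,fy=3)[:,:,::-1])
E
```

```text
from [562.7 382.4 134.3] 168.55 d [  1.3  -1.3 -94.8] dyaw 0.05 n 2
[-1.0, -1.0, 47.0] -0.0
[-1.0, -0.0, 48.0] -0.0
[179.868    0.1087 168.5512]
```

View pics/w10c.png

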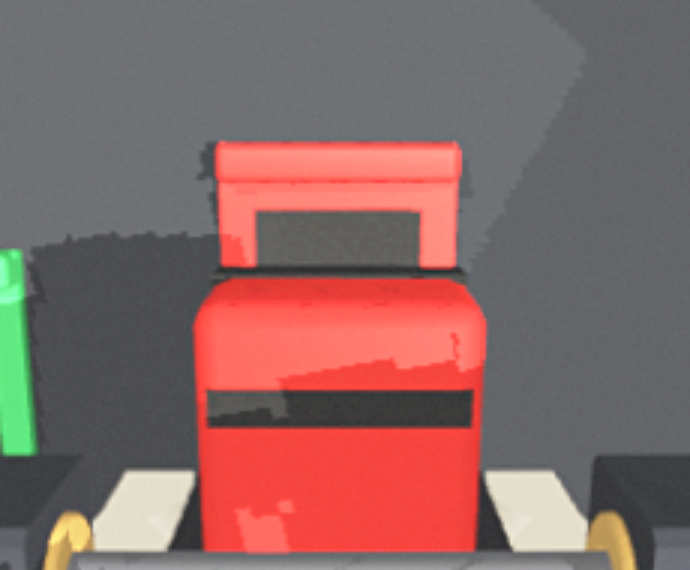

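The crop shows the dock axis at column 338.5 and the block axis at 340.5, so they are aligned within 1 mm and parallel. I lower it.

Emit:
apply_moves --targets '[{"travel": [0.8,-0.5,40],"roll": 0,"jaw": 35},{"travel": [0,0,35],"roll": 0,"jaw": 35},{"travel": [0,0,10],"roll": 0,"jaw": 35},{"travel": [0,0,6],"roll": 0,"jaw": 35},{"travel": [0,0,2],"roll": 0,"jaw": 35},{"travel": [0,0,0],"roll": 0,"jaw": 35},{"travel": [0,0,0],"roll": 0,"jaw": 35}]'

```text
clock: 16.7
tool_pos: [0.5615, 0.3823, 0.0407]
orientation: [179.9, 0.1, 168.6]
force: [-0.1, 0.1, 0.0]
opening: 0.0442
gripper_force: 30.0
```

Emit:
apply_moves --targets '[{"travel": [0,0,1.5],"roll": 0,"jaw": 35},{"travel": [0,0,0.5],"roll": 0,"jaw": 35},{"travel": [0,0,0],"roll": 0,"jaw": 35}]'

```text
clock: 17.0
tool_pos: [0.5612, 0.3822, 0.0384]
orientation: [179.9, 0.1, 168.6]
force: [-1.8, 0.0, 4.9]
opening: 0.0437
gripper_force: 30.0
```

Contact, so I release, rise and back off to check the placement.

Emit:
apply_moves --targets '[{"travel": [0,0,0],"roll": 0,"jaw": 60},{"travel": [0,0,0],"roll": 0,"jaw": 60},{"travel": [0,0,0],"roll": 0,"jaw": 60},{"travel": [0,0,-15],"roll": 0,"jaw": 60},{"travel": [0,0,-40],"roll": 0,"jaw": 60},{"travel": [-15,-20,-45],"roll": 0,"jaw": 87},{"travel": [-15,-20,-45],"roll": 0,"jaw": 87},{"travel": [0,-30,-38],"roll": 0,"jaw": 87},{"travel": [0,0,0],"roll": 0,"jaw": 87},{"travel": [0,0,0],"roll": 0,"jaw": 87}]'

```text
clock: 18.0
tool_pos: [0.5762, 0.3079, 0.2204]
orientation: [179.8, 0.1, 168.5]
force: [-0.3, -0.5, -0.7]
opening: 0.086
gripper_force: 0.0
```

```bash
python3 - <<'E'
from h import *
im,cam,o=shot("wrist","w11"); print(o["tool_pos"],o["orientation"],o["clock"])
c=proj([.563,.382,.02],cam)[0].astype(int);print(c)
y0=max(0,c[1]-60);x0=c[0]-75
cv2.imwrite("pics/w11c.png",cv2.resize(im[y0:y0+120,x0:x0+150],None,fx=5,fy=5,interpolation=cv2.INTER_CUBIC)[:,:,::-1]);print(x0,y0)
E
```

```text
[0.5762 0.3079 0.2204] [179.8036   0.1318 168.4903] 18.0
[315 140]
240 80
```

View pics/w11c.png

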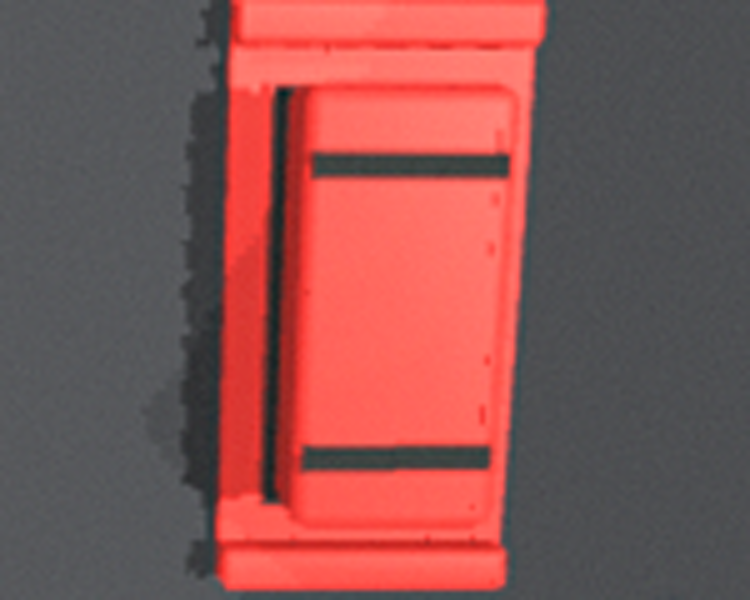

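The crop shows the red block lying flat between the lips, with top corners about (312,88), (515,92), (488,525) and (298,522). The inlay's left strip (272–297) is visible and slightly wide. I compute the offset.

```bash
python3 - <<'E'
from h import *
c=ctrl.calibration("wrist");T=np.eye(4);T[:3,:3]=R.from_euler("xyz",[179.8,.13,168.49],degrees=True).as_matrix();T[:3,3]=[.5762,.3079,.2204]
cam=(c["K"],c["dist_coeffs"],T@c["hand_eye"])
U=R.from_euler("z",-11.5,degrees=True).as_matrix()[:2,:2]
f=lambda p,z:((cast(np.array(p)/5+[240,80],cam,z)*1000)@U).round(1)   # dock axes: x along, y across
print("block top",f([[308,88],[516,90],[490,525],[296,523]],.041))
print("block low-left",f([[300,90],[285,500]],.005))
print("inlay left",f([[281,90],[265,500]],.005))
print("plate L/R",f([[230,60],[218,500],[536,60],[503,530]],.005))
print("lip inner edges top",f([[385,46],[365,541]],.014)," outer",f([[390,2],[362,590]],.014))
im=cv2.imread("pics/w11.png")[:,:,::-1].copy()
for p in rects(mask(im,"red"),cam,.009,1000): print(*p)
E
```

```text
block top [[430.3 466.1]
 [430.4 507.5]
 [519.7 508.3]
 [519.2 467. ]]
block low-left [[430.6 470. ]
 [523.6 469.9]]
inlay left [[430.6 465.8]
 [523.6 465.2]]
plate L/R [[424.3 454.4]
 [523.6 454.2]
 [423.7 521.9]
 [531.  522. ]]
lip inner edges top [[421.4 486.5]
 [531.  487.4]]  outer [[412.3 487.1]
 [542.9 487.3]]
[ 19. 155.] [510.4  41.7] 128.5 19.4 6.5
[314. 137.] [564.4 382.2] 133.1 68.8 -11.2
```

Computed in dock axes: the red block sits within about 1.5 mm and 0.5° of centre, which is good. Next is the green block.

```bash
python3 - <<'E'
from h import *
plan(.4666,-.1905,.15,-196,12)
E
```

```text
from [575.6 308.1 218.7] 168.52 d [-109.  -498.6  -68.7] dyaw -4.52 n 12
[1.0, -43.0, 6.0] 0.4
[0.0, -42.0, 6.0] 0.4
[0.0, -43.0, 6.0] 0.4
[-0.0, -42.0, 6.0] 0.4
[-1.0, -43.0, 6.0] 0.4
[-1.0, -42.0, 6.0] 0.4
[-1.0, -43.0, 5.0] 0.4
[-1.0, -42.0, 6.0] 0.3
[-2.0, -43.0, 5.0] 0.4
[-2.0, -42.0, 6.0] 0.3
[-2.0, -43.0, 5.0] 0.4
[-3.0, -42.0, 6.0] 0.3
```

Emit:
apply_moves --targets '[{"travel": [1,-43,0],"roll": 0.4,"jaw": 87},{"travel": [0,-42,0],"roll": 0.4,"jaw": 87},{"travel": [0,-43,4],"roll": 0.4,"jaw": 64},{"travel": [0,-42,5],"roll": 0.4,"jaw": 64},{"travel": [-1,-43,5],"roll": 0.4,"jaw": 64},{"travel": [-1,-42,5],"roll": 0.4,"jaw": 64},{"travel": [-1,-43,5],"roll": 0.4,"jaw": 64},{"travel": [-1,-42,6],"roll": 0.3,"jaw": 64},{"travel": [-2,-43,10],"roll": 0.4,"jaw": 64},{"travel": [-2,-42,10],"roll": 0.3,"jaw": 64}]'

```text
clock: 19.05
tool_pos: [0.4844, -0.1081, 0.1665]
orientation: [-180.0, -0.1, 164.8]
force: [0.5, -0.6, -1.0]
opening: 0.0643
gripper_force: 0.0
```

Emit:
apply_moves --targets '[{"travel": [-2,-43,10],"roll": 0.4,"jaw": 64},{"travel": [-3,-42,9],"roll": 0.3,"jaw": 64},{"travel": [0,0,20],"roll": 0,"jaw": 64},{"travel": [0,0,0],"roll": 0,"jaw": 64},{"travel": [0,0,0],"roll": 0,"jaw": 64}]'

```text
clock: 19.55
tool_pos: [0.4672, -0.19, 0.1279]
orientation: [-180.0, -0.1, 164.1]
force: [-0.0, 0.3, 0.2]
opening: 0.064
gripper_force: 0.0
```

```bash
python3 - <<'E'
from h import *
plan(.4666,-.1905,.034,-196)
im,cam,o=shot("wrist","w12");m=mask(im,"green")
for r in rects(m,cam,.036,300): print(*r)
E
```

```text
from [ 467.2 -190.   127.9] 164.08 d [ -0.6  -0.5 -93.9] dyaw -0.08 n 2
[0.0, -0.0, 47.0] 0.0
[0.0, -1.0, 47.0] 0.1
[251. 188.] [ 462.7 -189.1] 89.1 43.3 -15.9
```

Emit:
apply_moves --targets '[{"travel": [0,-0.5,40],"roll": 0.1,"jaw": 64},{"travel": [0,0,40],"roll": 0,"jaw": 64},{"travel": [0,0,14],"roll": 0,"jaw": 64},{"travel": [0,0,0],"roll": 0,"jaw": 64},{"travel": [0,0,0],"roll": 0,"jaw": 35},{"travel": [0,0,0],"roll": 0,"jaw": 35},{"travel": [0,0,0],"roll": 0,"jaw": 35},{"travel": [0,0,0],"roll": 0,"jaw": 35},{"travel": [0,0,0],"roll": 0,"jaw": 35}]'

```text
clock: 20.5
tool_pos: [0.4683, -0.1907, 0.0358]
orientation: [180.0, 0.1, 164.0]
force: [-0.8, 2.7, 7.7]
opening: 0.0439
gripper_force: 30.0
```

Emit:
apply_moves --targets '[{"travel": [0,0,-15],"roll": 0,"jaw": 35},{"travel": [0,0,-30],"roll": 0,"jaw": 35},{"travel": [0,0,-45],"roll": 0,"jaw": 35},{"travel": [0,0,-45],"roll": 0,"jaw": 35},{"travel": [0,0,0],"roll": 0,"jaw": 35},{"travel": [0,0,0],"roll": 0,"jaw": 35}]'

```text
clock: 21.1
tool_pos: [0.4677, -0.1907, 0.1709]
orientation: [179.9, 0.2, 163.9]
force: [0.0, -0.3, -2.0]
opening: 0.0438
gripper_force: 30.0
```

```bash
python3 - <<'E'
from h import *
plan(.5684,.2518,.17,-191.9,10)
E
```

```text
from [ 467.7 -190.7  170.9] 163.93 d [100.7 442.5  -0.9] dyaw 4.17 n 10
[3.0, 45.0, 0.0] -0.4
[2.0, 45.0, 0.0] -0.4
[2.0, 45.0, 0.0] -0.4
[2.0, 45.0, 0.0] -0.4
[1.0, 46.0, 0.0] -0.4
[1.0, 46.0, 0.0] -0.4
[1.0, 45.0, 0.0] -0.4
[0.0, 46.0, 0.0] -0.5
[-0.0, 45.0, 0.0] -0.4
[-1.0, 46.0, 1.0] -0.5
```

Emit:
apply_moves --targets '[{"travel": [3,45,0],"roll": -0.4,"jaw": 35},{"travel": [2,45,0],"roll": -0.4,"jaw": 35},{"travel": [2,45,0],"roll": -0.4,"jaw": 35},{"travel": [2,45,0],"roll": -0.4,"jaw": 35},{"travel": [1,46,0],"roll": -0.4,"jaw": 35},{"travel": [1,46,0],"roll": -0.4,"jaw": 35},{"travel": [1,45,0],"roll": -0.4,"jaw": 35},{"travel": [0,46,0],"roll": -0.5,"jaw": 35},{"travel": [-1,45,0],"roll": -0.4,"jaw": 35},{"travel": [-1,46,1],"roll": -0.5,"jaw": 35}]'

```text
clock: 22.1
tool_pos: [0.5685, 0.2532, 0.1666]
orientation: [-179.9, -0.1, 168.2]
force: [1.2, -1.0, -0.8]
opening: 0.0436
gripper_force: 30.0
```

Emit:
apply_moves --targets '[{"travel": [0,0,30],"roll": 0,"jaw": 35},{"travel": [0,0,10],"roll": 0,"jaw": 35},{"travel": [0,0,0],"roll": 0,"jaw": 35},{"travel": [0,0,0],"roll": 0,"jaw": 35}]'

```text
clock: 22.5
tool_pos: [0.569, 0.2508, 0.1284]
orientation: [-179.9, -0.0, 168.1]
force: [0.3, 0.4, -0.1]
opening: 0.0441
gripper_force: 30.0
```

```bash
python3 - <<'E'
from h import *
plan(.5695,.2518,.041,-191.9)
# centre columns of dock (far lip) and block in the wrist picture
im,cam,o=shot("wrist","w13");m=mask(im,"green")[:,170:340]
for v in range(96,215,6):
    u=np.flatnonzero(m[v]);print(v,(u.min()+170,u.max()+170,(u.min()+u.max())/2+170) if len(u) else None,end="; ")
E
```

```text
from [569.  250.8 128.4] 168.11 d [  0.5   1.  -87.4] dyaw -0.01 n 2
[-0.0, 1.0, 44.0] 0.0
[-0.0, 0.0, 43.0] 0.0
96 None; 102 None; 108 (np.int64(213), np.int64(296), np.float64(254.5)); 114 (np.int64(214), np.int64(295), np.float64(254.5)); 120 (np.int64(214), np.int64(294), np.float64(254.0)); 126 (np.int64(215), np.int64(294), np.float64(254.5)); 132 (np.int64(215), np.int64(294), np.float64(254.5)); 138 (np.int64(215), np.int64(294), np.float64(254.5)); 144 None; 150 (np.int64(210), np.int64(295), np.float64(252.5)); 156 (np.int64(206), np.int64(299), np.float64(252.5)); 162 (np.int64(205), np.int64(300), np.float64(252.5)); 168 (np.int64(206), np.int64(300), np.float64(253.0)); 174 (np.int64(206), np.int64(300), np.float64(253.0)); 180 (np.int64(206), np.int64(299), np.float64(252.5)); 186 (np.int64(206), np.int64(299), np.float64(252.5)); 192 (np.int64(207), np.int64(299), np.float64(253.0)); 198 (np.int64(207), np.int64(298), np.float64(252.5)); 204 (np.int64(207), np.int64(298), np.float64(252.5)); 210 (np.int64(207), np.int64(298), np.float64(252.5));
```

Emit:
apply_moves --targets '[{"travel": [0,1.3,40],"roll": 0,"jaw": 35},{"travel": [0,0,30],"roll": 0,"jaw": 35},{"travel": [0,0,10],"roll": 0,"jaw": 35},{"travel": [0,0,5],"roll": 0,"jaw": 35},{"travel": [0,0,1.5],"roll": 0,"jaw": 35},{"travel": [0,0,0],"roll": 0,"jaw": 35},{"travel": [0,0,0],"roll": 0,"jaw": 35}]'

```text
clock: 23.25
tool_pos: [0.5702, 0.2537, 0.0434]
orientation: [179.9, 0.1, 168.2]
force: [0.5, -0.7, -1.3]
opening: 0.0435
gripper_force: 30.0
```

Emit:
apply_moves --targets '[{"travel": [0,0,1.5],"roll": 0,"jaw": 35},{"travel": [0,0,1],"roll": 0,"jaw": 35},{"travel": [0,0,0],"roll": 0,"jaw": 35},{"travel": [0,0,0],"roll": 0,"jaw": 35}]'

```text
clock: 23.65
tool_pos: [0.5698, 0.2536, 0.0408]
orientation: [179.9, 0.1, 168.2]
force: [-2.7, 0.2, 8.1]
opening: 0.0435
gripper_force: 30.0
```

Emit:
apply_moves --targets '[{"travel": [0,0,0],"roll": 0,"jaw": 60},{"travel": [0,0,0],"roll": 0,"jaw": 60},{"travel": [0,0,0],"roll": 0,"jaw": 60},{"travel": [0,0,-15],"roll": 0,"jaw": 60},{"travel": [0,0,-40],"roll": 0,"jaw": 60},{"travel": [-20,0,-45],"roll": 0,"jaw": 87},{"travel": [-20,0,-45],"roll": 0,"jaw": 87},{"travel": [0,0,-40],"roll": 0,"jaw": 87},{"travel": [0,0,0],"roll": 0,"jaw": 87},{"travel": [0,0,0],"roll": 0,"jaw": 87}]'

```text
clock: 24.65
tool_pos: [0.6089, 0.2451, 0.2255]
orientation: [179.9, 0.1, 168.1]
force: [-0.4, 0.2, -0.9]
opening: 0.0869
gripper_force: 0.0
```

```bash
python3 - <<'E'
from h import *
im,cam,o=shot("wrist","w14"); print(o["tool_pos"],o["orientation"],o["clock"])
c=proj([.5684,.2525,.02],cam)[0].astype(int);y0=max(0,c[1]-60);x0=c[0]-75;print(x0,y0,cam[2].tolist())
cv2.imwrite("pics/w14c.png",cv2.resize(im[y0:y0+120,x0:x0+150],None,fx=5,fy=5,interpolation=cv2.INTER_CUBIC)[:,:,::-1])
plan(.4565,-.070,.15,-193.2,9)
E
```

```text
[0.6089 0.2451 0.2255] [179.8874   0.0714 168.1291] 24.65
175 67 [[0.20561862933179786, 0.943713458726839, 0.259086640121676, 0.539622987100862], [0.9786270002912214, -0.19914372824551618, -0.051292980040943514, 0.25979025138703826], [0.0031896038495893117, 0.26409597368816917, -0.9644911316901678, 0.3614196055555015], [0.0, 0.0, 0.0, 1.0]]
from [608.2 244.8 224.1] 168.14 d [-151.7 -314.8  -74.1] dyaw -1.34 n 9
[9.0, -38.0, 8.0] 0.1
[9.0, -38.0, 8.0] 0.2
[9.0, -38.0, 8.0] 0.1
[9.0, -38.0, 8.0] 0.2
[9.0, -38.0, 8.0] 0.1
[9.0, -37.0, 9.0] 0.2
[9.0, -38.0, 8.0] 0.1
[9.0, -38.0, 9.0] 0.2
[8.0, -37.0, 8.0] 0.1
```

View pics/w14c.png

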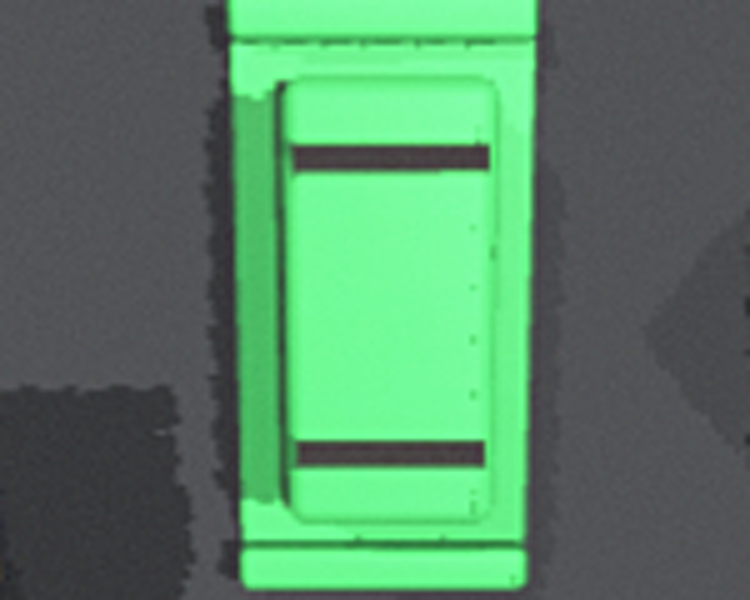

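The green block is straight and flat in its dock, with its centre at column 389.5 against 384 for the plate at row 300, about 1.2 mm off. I'll compute the lengthwise offset while going to the yellow block.

Emit:
apply_moves --targets '[{"travel": [9,-38,0],"roll": 0.1,"jaw": 87},{"travel": [9,-38,0],"roll": 0.2,"jaw": 87},{"travel": [9,-38,0],"roll": 0.1,"jaw": 87},{"travel": [9,-38,5],"roll": 0.2,"jaw": 64},{"travel": [9,-38,10],"roll": 0.1,"jaw": 64},{"travel": [9,-37,15],"roll": 0.2,"jaw": 64},{"travel": [9,-38,20],"roll": 0.1,"jaw": 64},{"travel": [9,-38,24],"roll": 0.2,"jaw": 64},{"travel": [8,-37,20],"roll": 0.1,"jaw": 64},{"travel": [0,0,0],"roll": 0,"jaw": 64}]'

```text
clock: 25.7
tool_pos: [0.4518, -0.073, 0.1266]
orientation: [-179.8, -0.5, 166.6]
force: [-0.4, 0.5, -0.2]
opening: 0.064
gripper_force: 0.0
```

```bash
python3 - <<'E'
from h import *
c=ctrl.calibration("wrist");T=np.eye(4);T[:3,:3]=R.from_euler("xyz",[179.887,.0714,168.129],degrees=True).as_matrix();T[:3,3]=[.6089,.2451,.2255]
cam=(c["K"],c["dist_coeffs"],T@c["hand_eye"])
U=R.from_euler("z",-11.9,degrees=True).as_matrix()[:2,:2]
f=lambda p,z:((cast(np.array(p)/5+[175,67],cam,z)*1000)@U).round(1)
print("lip inner",f([[385,42],[385,543]],.014),"lip far outer",f([[385,588]],.014),"block",f([[390,77],[390,521]],.041),"plate",f([[235,300],[531,300]],.005),"block y",f([[286,300],[493,300]],.041))
ctrl.get_obs();plan(.4565,-.070,.034,-193.2)
E
```

```text
lip inner [[449.  365.7]
 [559.1 365.7]] lip far outer [[569.8 365.7]] block [[457.6 366.7]
 [547.7 366.7]] plate [[504.4 331.6]
 [504.4 398.9]] block y [[501.4 345.5]
 [501.4 387.7]]
from [451.8 -73.  126.6] 166.65 d [  4.7   3.  -92.6] dyaw 0.15 n 2
[-2.0, 2.0, 46.0] -0.1
[-2.0, 2.0, 47.0] -0.1
```

Emit:
apply_moves --targets '[{"travel": [0,0,10],"roll": 0,"jaw": 64},{"travel": [0,0,0],"roll": 0,"jaw": 64},{"travel": [0,0,0],"roll": 0,"jaw": 64}]'

```text
clock: 26.0
tool_pos: [0.4576, -0.0692, 0.1201]
orientation: [-180.0, -0.0, 166.9]
force: [0.0, -0.1, 0.3]
opening: 0.064
gripper_force: 0.0
```

```bash
python3 - <<'E'
from h import *
plan(.4565,-.070,.034,-193.2)
im,cam,o=shot("wrist","w15");m=mask(im,"yellow")
for r in rects(m,cam,.036,300): print(*r)
E
```

```text
from [457.6 -69.2 120.1] 166.91 d [ -1.1  -0.8 -86.1] dyaw -0.11 n 2
[0.0, -1.0, 43.0] 0.1
[1.0, -0.0, 43.0] 0.0
[473. 176.] [486.3 103.5] 48.7 42.1 80.1
[252. 187.] [450.9 -67.6] 87.2 43.9 -13.6
[31. 56.] [ 318.7 -195.8] 62.9 61.9 -7.0
[448.  17.] [365.6  93. ] 82.6 24.1 79.8
```

Emit:
apply_moves --targets '[{"travel": [1,-0.3,40],"roll": 0,"jaw": 64},{"travel": [0,0,36],"roll": 0,"jaw": 64},{"travel": [0,0,10],"roll": 0,"jaw": 64},{"travel": [0,0,0],"roll": 0,"jaw": 64},{"travel": [0,0,0],"roll": 0,"jaw": 35},{"travel": [0,0,0],"roll": 0,"jaw": 35},{"travel": [0,0,0],"roll": 0,"jaw": 35},{"travel": [0,0,0],"roll": 0,"jaw": 35},{"travel": [0,0,0],"roll": 0,"jaw": 35}]'

```text
clock: 26.95
tool_pos: [0.4572, -0.0697, 0.0357]
orientation: [179.9, 0.1, 166.9]
force: [-1.5, 1.7, 7.8]
opening: 0.0437
gripper_force: 30.0
```

Emit:
apply_moves --targets '[{"travel": [0,0,-15],"roll": 0,"jaw": 35},{"travel": [0,0,-30],"roll": 0,"jaw": 35},{"travel": [0,0,-45],"roll": 0,"jaw": 35},{"travel": [0,0,-45],"roll": 0,"jaw": 35},{"travel": [0,0,0],"roll": 0,"jaw": 35},{"travel": [0,0,0],"roll": 0,"jaw": 35}]'

```text
clock: 27.55
tool_pos: [0.4567, -0.0697, 0.171]
orientation: [179.9, 0.2, 166.8]
force: [-0.0, 0.3, -1.3]
opening: 0.0442
gripper_force: 30.0
```

```bash
python3 - <<'E'
from h import *
plan(.546,.1265,.165,-189.8,6)
E
```

```text
from [456.7 -69.7 171. ] 166.83 d [ 89.3 196.2  -6. ] dyaw 3.37 n 6
[-7.0, 35.0, 1.0] -0.6
[-7.0, 35.0, 1.0] -0.6
[-8.0, 35.0, 1.0] -0.5
[-8.0, 35.0, 1.0] -0.6
[-9.0, 35.0, 1.0] -0.5
[-9.0, 35.0, 1.0] -0.6
```

Emit:
apply_moves --targets '[{"travel": [-7,35,1],"roll": -0.6,"jaw": 35},{"travel": [-7,35,1],"roll": -0.6,"jaw": 35},{"travel": [-8,35,1],"roll": -0.5,"jaw": 35},{"travel": [-8,35,1],"roll": -0.6,"jaw": 35},{"travel": [-9,35,1],"roll": -0.5,"jaw": 35},{"travel": [-9,35,1],"roll": -0.6,"jaw": 35},{"travel": [0,0,35],"roll": 0,"jaw": 35},{"travel": [0,0,0],"roll": 0,"jaw": 35},{"travel": [0,0,0],"roll": 0,"jaw": 35},{"travel": [0,0,0],"roll": 0,"jaw": 35}]'

```text
clock: 28.55
tool_pos: [0.5461, 0.1255, 0.1292]
orientation: [-180.0, 0.0, 170.2]
force: [0.7, -0.6, -0.1]
opening: 0.044
gripper_force: 30.0
```

```bash
python3 - <<'E'
from h import *
plan(.546,.1265,.041,-189.8)
im,cam,o=shot("wrist","w16");m=mask(im,"yellow")[:,170:340]
for v in range(108,205,8):
    u=np.flatnonzero(m[v]);print(v,(u.min()+u.max())/2+170 if len(u) else None,end="; ")
E
```

```text
from [546.1 125.5 129.2] 170.23 d [ -0.1   1.  -88.2] dyaw -0.03 n 2
[0.0, 0.0, 44.0] 0.0
[0.0, 1.0, 44.0] 0.0
108 253.5; 116 253.0; 124 253.0; 132 253.0; 140 253.5; 148 252.5; 156 253.0; 164 253.5; 172 253.5; 180 253.0; 188 253.0; 196 253.0; 204 253.0;
```

Emit:
apply_moves --targets '[{"travel": [0,0,40],"roll": 0,"jaw": 35},{"travel": [0,0,30],"roll": 0,"jaw": 35},{"travel": [0,0,10],"roll": 0,"jaw": 35},{"travel": [0,0,5],"roll": 0,"jaw": 35},{"travel": [0,0,2],"roll": 0,"jaw": 35},{"travel": [0,0,1],"roll": 0,"jaw": 35},{"travel": [0,0,0],"roll": 0,"jaw": 35},{"travel": [0,0,0],"roll": 0,"jaw": 35}]'

```text
clock: 29.4
tool_pos: [0.5464, 0.1263, 0.0414]
orientation: [179.9, 0.1, 170.3]
force: [0.2, -0.6, -0.3]
opening: 0.0437
gripper_force: 30.0
```

Emit:
apply_moves --targets '[{"travel": [0,0,1],"roll": 0,"jaw": 35},{"travel": [0,0,0.5],"roll": 0,"jaw": 35},{"travel": [0,0,0],"roll": 0,"jaw": 35}]'

```text
clock: 29.7
tool_pos: [0.5464, 0.1263, 0.0407]
orientation: [180.0, 0.1, 170.3]
force: [-4.6, 0.1, 13.5]
opening: 0.0434
gripper_force: 30.0
```

Emit:
apply_moves --targets '[{"travel": [0,0,0],"roll": 0,"jaw": 60},{"travel": [0,0,0],"roll": 0,"jaw": 60},{"travel": [0,0,0],"roll": 0,"jaw": 60},{"travel": [0,0,-15],"roll": 0,"jaw": 60},{"travel": [0,0,-40],"roll": 0,"jaw": 60},{"travel": [-20,0,-45],"roll": 0,"jaw": 87},{"travel": [-20,0,-45],"roll": 0,"jaw": 87},{"travel": [0,0,-40],"roll": 0,"jaw": 87},{"travel": [0,0,0],"roll": 0,"jaw": 87},{"travel": [0,0,0],"roll": 0,"jaw": 87}]'

```text
clock: 30.7
tool_pos: [0.5855, 0.1194, 0.2247]
orientation: [179.9, 0.1, 170.2]
force: [-0.8, 0.2, -0.6]
opening: 0.0868
gripper_force: 0.0
```

```bash
python3 - <<'E'
from h import *
im,cam,o=shot("wrist","w17"); print(o["tool_pos"],o["orientation"],o["clock"])
U=R.from_euler("z",-9.8,degrees=True).as_matrix()[:2,:2]
m=mask(im,"yellow")
c=proj([.5445,.126,.02],cam)[0].astype(int);y0=max(0,c[1]-60);x0=c[0]-75;print(x0,y0,c)
s,_,_=shot("scene");t,_,_=shot("top")
a=cv2.resize(im[y0:y0+120,x0:x0+150],None,fx=4,fy=4,interpolation=cv2.INTER_CUBIC)
b=np.hstack([cv2.resize(t[140:260,80:440],(600,200))])[:120*4]
b=cv2.resize(t[60:260,60:460],(200,100)); 
cv2.imwrite("pics/w17c.png",a[:,:,::-1]);cv2.imwrite("pics/s17.png",s[:,:,::-1])
E
```

```text
[0.5855 0.1194 0.2247] [179.9168   0.07   170.2308] 30.7
176 67 [251 127]
```

View pics/w17c.png

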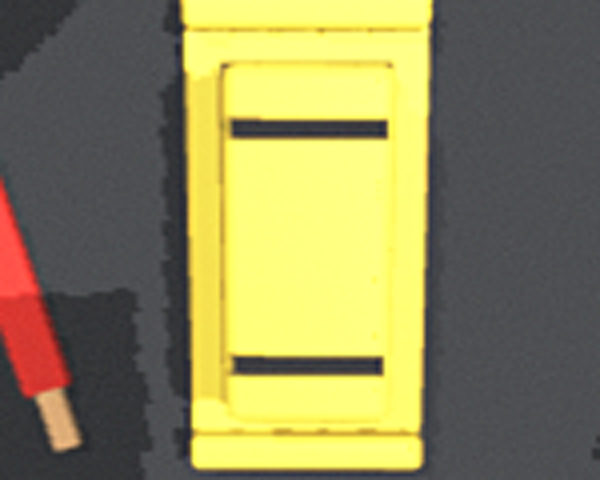

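View pics/s17.png

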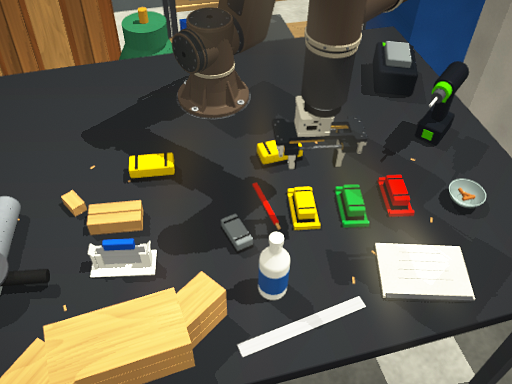

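The yellow block is centred in its dock (plate 189–427, block 222–390 at row 240). The scene view shows all three blocks docked, the scraper in the rack at (120,245), and the grey block and bottle untouched. I hand in.

```bash
python3 -c "
from plant import ctrl
print(ctrl.close_job())"
```

```text
the job is handed in; nothing more can be done
None
```

I put the scraper away first, fully home in the rack, then laid the red, green and yellow blocks flat in their own docks (each measured about 1–2 mm off centre); the grey block and glue bottle were not touched, and the job was handed in at about 31 s.

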